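# Line up the cavity resonators by height on the rack tray

### The job

Line up the four loose cavity resonators on the tray's four pads in order of height: the tallest on the pad next to the antenna feed-through, then each shorter one in turn, down to the shortest at the far end. Set each one down gently, upright and centred on its pad, and do not shift the small running computer beside the tray.

Things in the scene. Friction and masses are not known exactly. Their poses are not given: they have to be found in the camera images.
- can_xl_center (a point): The tallest of four loose cavity resonators: upright plain aluminium cylinders, all 44 mm in diameter, with bodies 90, 74, 58 and 42 mm tall; this one 90 mm. The point is on its axis half-way up the body, 45 mm above its flat foot; z runs up its axis. A brass tuning screw 10 mm in diameter stands 5 mm above the centre of the top. Weighs 0.1 to 0.4 kg. It starts standing on the bench, on the robot's side of the tray.
- can_l_center (a point): The second tallest of four loose cavity resonators: upright plain aluminium cylinders, all 44 mm in diameter, with bodies 90, 74, 58 and 42 mm tall; this one 74 mm. The point is on its axis half-way up the body, 37 mm above its flat foot; z runs up its axis. A brass tuning screw 10 mm in diameter stands 5 mm above the centre of the top. Weighs 0.1 to 0.4 kg. It starts standing on the bench, on the robot's side of the tray.
- can_m_center (a point): The second shortest of four loose cavity resonators: upright plain aluminium cylinders, all 44 mm in diameter, with bodies 90, 74, 58 and 42 mm tall; this one 58 mm. The point is on its axis half-way up the body, 29 mm above its flat foot; z runs up its axis. A brass tuning screw 10 mm in diameter stands 5 mm above the centre of the top. Weighs 0.1 to 0.4 kg. It starts standing on the bench, on the robot's side of the tray.
- can_s_center (a point): The shortest of four loose cavity resonators: upright plain aluminium cylinders, all 44 mm in diameter, with bodies 90, 74, 58 and 42 mm tall; this one 42 mm. The point is on its axis half-way up the body, 21 mm above its flat foot; z runs up its axis. A brass tuning screw 10 mm in diameter stands 5 mm above the centre of the top. Weighs 0.1 to 0.4 kg. It starts standing on the bench, on the robot's side of the tray.
- pad_a: One of four identical round grey mounting pads, 60 mm in diameter and 5 mm thick, fixed in a straight row 95 mm apart on a black vented tray (482 x 120 mm, 8 mm thick, fixed to the bench). Origin: centre of its underside, so its flat top is 5 mm above the origin and 13 mm above the bench. Its y axis runs along the row. The letter does not tell its place in the row.
- pad_b: One of four identical round grey mounting pads, 60 mm in diameter and 5 mm thick, fixed in a straight row 95 mm apart on a black vented tray (482 x 120 mm, 8 mm thick, fixed to the bench). Origin: centre of its underside, so its flat top is 5 mm above the origin and 13 mm above the bench. Its y axis runs along the row. The letter does not tell its place in the row.
- pad_c: One of four identical round grey mounting pads, 60 mm in diameter and 5 mm thick, fixed in a straight row 95 mm apart on a black vented tray (482 x 120 mm, 8 mm thick, fixed to the bench). Origin: centre of its underside, so its flat top is 5 mm above the origin and 13 mm above the bench. Its y axis runs along the row. The letter does not tell its place in the row.
- pad_d: One of four identical round grey mounting pads, 60 mm in diameter and 5 mm thick, fixed in a straight row 95 mm apart on a black vented tray (482 x 120 mm, 8 mm thick, fixed to the bench). Origin: centre of its underside, so its flat top is 5 mm above the origin and 13 mm above the bench. Its y axis runs along the row. The letter does not tell its place in the row.
- feed: The antenna feed-through: a fixed aluminium block, 44 mm across the row, 30 mm along it, 30 mm high, with an upright brass connector on top (52 mm high in all), on the tray beyond one end of the row of pads, about 78 mm from the nearest pad's centre; either end may have it. The other end has only a low black rubber strip (12 mm high). Origin: centre of its underside.
- computer: A bystander: the small running computer, a loose green circuit board with a black fan in a flat clear case, 92 x 64 x 30 mm, lying on the bench beside one end of the tray. Origin: centre of its underside. A small black adapter lies beyond the other end.
There are look-alikes about, which are no part of the job. What is shaped like the part that bears can_m_center but pink or red is not meant.

How it is judged:
By the outcome, as a careful person would: the job done as asked, in the order asked, and still so for the second after the job is handed in, with the robot touching nothing.
It also fails if it takes over 96 s, if anything falls off the work surface, if the arm or the gripper's body presses on something with over 40 N, if the wrist force passes 120 N, or if a joint passes its speed limit or range.

### The arm

A 7-joint arm with a two-finger parallel gripper is mounted at the origin on the work surface. World frame = base frame: x ahead of the robot, y to its left, z up, the work surface at z = 0. Lengths are in m, angles in rad, forces in N, time in s.
With the tool pointing down it reaches from about 0.425 to 0.925 m from the base axis. Payload 6.8 kg.
Tool frame: the origin (TCP) lies at the very end of the fingers, on their centre line; the grasp point (between the pads) lies 19 mm behind it (bot.grasp_offset is the distance from the TCP to the grasp point, in m); z points along the fingers, y is the direction in which the jaws open and shut (so a half turn about z gives the same grasp; the last joint's range is limited). The gripper opens to 85 mm and grips with 20 to 120 N. Pads are 22 mm wide; open, the fingers measure 114 mm over their backs; the gripper's body (76 mm by 85 mm) begins 54 mm behind the grasp point. The pads swing forward as they close: fully open they stand 13 mm farther back than shut.
Start: joints at [1.021, 0.477, 0.022, 1.555, -0.011, 1.109, -0.083], TCP at [0.289, -0.61, 0.231] pointing down, gripper open.
Joint ranges: [-2.96, 2.96], [-0.34, 2.1], [-1.41, 1.46], [0.24, 2.44], [-1.37, 4.51], [0.17, 1.92], [-2.96, 2.96]. Speed limits (rad/s): [2.39, 2.39, 3.14, 3.14, 3.14, 3.14, 3.14].

### API

Orientations are given as a unit quaternion [w, x, y, z].
In Python, from station import monitor, cams, bot, finder gives the robot as it stands.
- The arm moves only by the tool jog_arm, never from a script. Its argument "plan" is a list of rows, each an object of numbers: "x", "y", "z": the shift along the tool's x, y, z as a fraction of full scale; "wx", "wy", "wz": the turn, a rotation vector about the tool's x, y, z as a fraction of full scale. A call has 1 to 12 rows; each row is the pose to reach, as a shift and turn from the pose measured when the call began, along the tool's axes at that moment, turning the shorter way round; what a row does not reach only later rows make up. Full scale, the value 1, is 20 cm for a shift and 180 degrees for a turn. A row lasts 1/12 s, in which the tool goes at most 41.7 mm and 7.16 degrees, less where a joint would pass 70% of its speed; a pose out of reach is approached as far as the arm can. A call with a number of a shift or a turn outside -1 to 1 is refused whole. A call with a gripper value outside its range is refused whole. "hand" is the opening, from -1 (shut) to 1 (fully open), set as the call begins (left out, the last holds). The fingers move at their own pace and stop on an object; "grip_force" is the grip in N (left out, the last holds). Time passes only in rows, so rows that repeat a pose let the fingers close. It gives the time, the measured TCP pose, the force and the opening at its end, in the units of the state.
- monitor.get_obs(): the state, without advancing time (a new reading comes with each control period).
- cams.read_camera(name): name is "side" or "top" or "wrist"; returns the picture (384x512x3 uint8, red, green, blue); there is no depth.
- cams.get_calibration(name): a dict with "fx", "fy", "cx", "cy" (pixels), "extrinsics" (4x4, takes a point from world to camera coordinates). Camera axes: x right, y down, z forward; pixel columns grow to the right and rows downward; lengths in m; the calibration is good to about 2 mm. The wrist camera is an equidistant fisheye: a pixel r from the principal point sees the ray r / f radians off the axis. A picture is of the moment at which its call begins: read the wrist's pose just before it. get_calibration takes no time and is no camera call; for the wrist camera it gives the pose at the moment of the call.
- bot.hand_in(): hands the job in, once; it reports no verdict.
Trained networks look in the newest picture that a camera, given by its name, has taken for a name from the list of things; names that differ only in an ending like _2 or _b are one class to them, and where a whole thing is asked for, a point or a joint stands for the part that bears it (a point fixed in the world has none). Each returns a list of dicts, best first, with "confidence" (0 to 1); they miss things now and then, are a little off and sometimes report something else, mostly with a low value. They report only what shows in the picture. A call takes as long as a camera call. They do not tell look-alikes from the thing itself.
- finder.find_in(camera, target): "bbox" ([left, top, width, height] in pixels, round what is visible of it).
- finder.place_of(camera, target): "location" ([column, row] in pixels: a listed point, or the origin of a listed thing).
The state is a dict: "t": time; "q": joint angles; "joint_vel": joint speeds; "joint_torque": joint torques, N m; "eef_pos": TCP position; "tool_rot": TCP orientation; "contact_force": force on the tool from outside, world axes, zero at the start; "torque": the same for the moment, N m; "gripper_width": opening from 0.0 (shut) to 1.0 (fully open).
Only numpy, scipy, OpenCV 4.12 (cv2) and the standard library are available. Lean on these libraries where they do the work, as an engineer would, in place of code of your own. Each camera call takes 0.05 s, during which the arm holds its last target. There are 200 camera calls.

## Working session

There is one attempt and no reset: what is moved stays moved. The work goes in short steps, Python scripts to look and compute and a tool call to move; the robot and the scene stay as the last step left them, time stands still between calls to the robot, and variables do not carry over. Pictures are saved under pics/ and viewed, about 12 in all and at most 16, crops included, and the job is handed in when it is done.

Besides the shell and the picture viewer there is one more tool, called after "Emit:" by a JSON object that holds its "api" and its "payload", one argument or row to a line. jog_arm: Moves the arm, as the interface text tells. Shift numbers are shares of 20 cm and turn numbers shares of 180 degrees, none past 1 either way. Its arguments: {"type":"object","properties":{"plan":{"type":"array","items":{"type":"object","properties":{"x":{"type":"number","minimum":-1,"maximum":1},"y":{"type":"number","minimum":-1,"maximum":1},"z":{"type":"number","minimum":-1,"maximum":1},"wx":{"type":"number","minimum":-1,"maximum":1},"wy":{"type":"number","minimum":-1,"maximum":1},"wz":{"type":"number","minimum":-1,"maximum":1}}}},"hand":{"type":"number"},"grip_force":{"type":"number"}},"required":["plan"]}

```bash
ls; mkdir -p pics
python3 - <<'E'
from station import monitor, cams, bot, finder
import cv2,numpy as np
o=monitor.get_obs();print({k:np.round(v,3).tolist() for k,v in o.items()})
for n in ("top","side"):
    im=cams.read_camera(n);cv2.imwrite(f"pics/{n}0.png",im[:,:,::-1])
    c=cams.get_calibration(n);print(n,c["fx"],c["cx"],c["cy"],np.round(c["extrinsics"],3).tolist())
    for t in ("can_xl_center","can_l_center","can_m_center","can_s_center","pad_a","feed","computer"):
        print(n,t,[(np.round(d["location"]).tolist(),round(d["confidence"],2)) for d in finder.place_of(n,t)])
print(bot.grasp_offset)
E
```

```text
pics
{'t': 0.0, 'q': [1.021, 0.478, 0.022, 1.556, -0.012, 1.109, -0.083], 'joint_vel': [-0.0, 0.001, -0.002, -0.0, 0.002, -0.002, -0.001], 'joint_torque': [0.001, -59.646, 1.608, -28.12, 0.012, 0.009, -0.0], 'eef_pos': [0.288, -0.61, 0.23], 'tool_rot': [-0.001, 0.976, 0.219, -0.0], 'contact_force': [-0.213, 0.055, -0.069], 'torque': [-0.006, -0.018, -0.014], 'gripper_width': 1.002}
top 386.3404100965888 249.2176867027468 192.72149949532707 [[-0.018, -0.999, 0.031, -0.012], [-0.988, 0.013, -0.155, 0.536], [0.154, -0.034, -0.987, 1.018], [0.0, 0.0, 0.0, 1.0]]
top can_xl_center [([352.0, 220.0], 0.87), ([128.0, 223.0], 0.66)]
top can_l_center [([196.0, 222.0], 0.84)]
top can_m_center [([283.0, 221.0], 0.81), ([318.0, 212.0], 0.66), ([250.0, 204.0], 0.6), ([311.0, 241.0], 0.54), ([252.0, 241.0], 0.47), ([308.0, 158.0], 0.32)]
top can_s_center [([126.0, 221.0], 0.72)]
top pad_a [([242.0, 158.0], 0.86), ([277.0, 160.0], 0.8), ([308.0, 161.0], 0.77), ([208.0, 157.0], 0.71)]
top feed [([180.0, 158.0], 0.76)]
top computer [([379.0, 165.0], 0.97)]
side 381.40475550576724 260.46531880177656 196.46412209301317 [[-0.997, -0.082, -0.013, 0.531], [-0.047, 0.685, -0.727, 0.077], [0.069, -0.724, -0.686, 0.986], [0.0, 0.0, 0.0, 1.0]]
side can_xl_center [([290.0, 139.0], 0.82)]
side can_l_center [([288.0, 241.0], 0.56)]
side can_m_center [([270.0, 200.0], 0.79), ([281.0, 161.0], 0.79), ([306.0, 170.0], 0.74), ([289.0, 182.0], 0.7), ([231.0, 171.0], 0.67), ([310.0, 198.0], 0.62)]
side can_s_center [([281.0, 324.0], 0.64)]
side pad_a [([220.0, 213.0], 0.77), ([217.0, 238.0], 0.7), ([209.0, 264.0], 0.68), ([233.0, 171.0], 0.64), ([227.0, 187.0], 0.52)]
side feed [([206.0, 267.0], 0.72), ([289.0, 183.0], 0.7)]
side computer [([246.0, 131.0], 0.75), ([228.0, 169.0], 0.27)]
0.0187
```

Run:
```python
import cv2
a=cv2.imread("pics/top0.png")[110:290,80:430];cv2.imwrite("pics/c1.png",cv2.resize(a,None,fx=2.2,fy=2.2,interpolation=3))
a=cv2.imread("pics/side0.png")[90:370,150:400];cv2.imwrite("pics/c2.png",cv2.resize(a,None,fx=2.1,fy=2.1,interpolation=3))
```

```text
(no output)
```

View pics/c1.png

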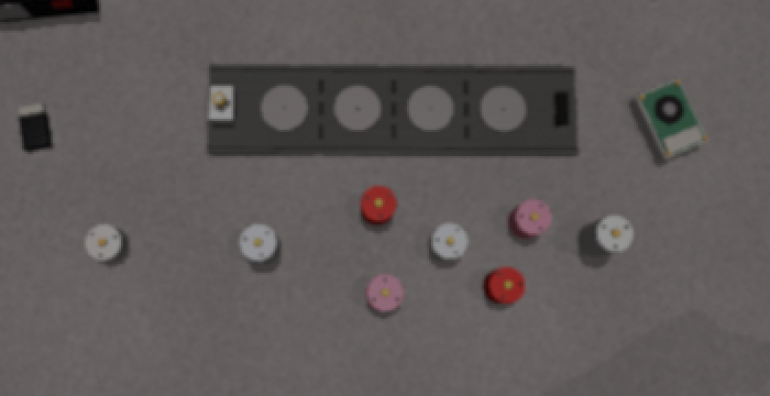

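View pics/c2.png

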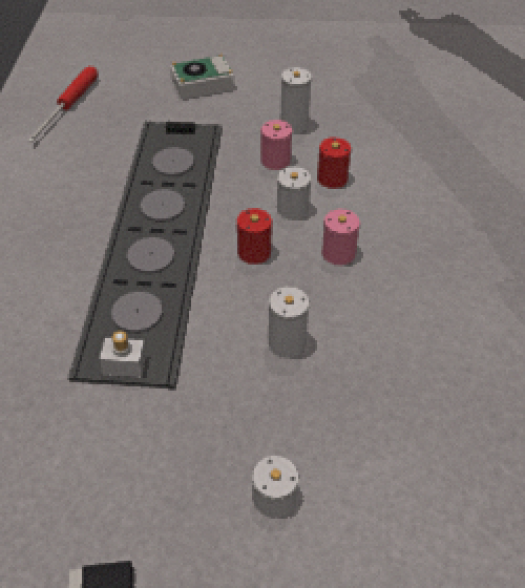

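Top view (full-image px): bare aluminium cans stand at about (127,220) S, (197,220) L, (284,219) M and (359,216) XL. The pink cans at (322,209) and (255,243) and the red ones at (252,203) and (310,240) are look-alikes, clustered round M. The feed is at the left end (180,157) and the computer at the right (380,165). Next I measure the screws and pads precisely.

```bash
cat > h.py <<'E'
import cv2,numpy as np
def ray(c,u,v):
    E=c["extrinsics"];R=E[:3,:3];o=-R.T@E[:3,3]
    return o,R.T@np.array([(u-c["cx"])/c["fx"],(v-c["cy"])/c["fy"],1])
def onz(c,u,v,z):
    o,d=ray(c,u,v);return (o+d*(z-o[2])/d[2])
def proj(c,p):
    q=c["extrinsics"]@np.append(p,1);return np.array([c["fx"]*q[0]/q[2]+c["cx"],c["fy"]*q[1]/q[2]+c["cy"]])
def brass(im,uv,r=7):
    u,v=np.round(uv).astype(int);w=im[v-r:v+r+1,u-r:u+r+1].astype(float)
    s=np.clip(w[:,:,2]-w[:,:,0]-35,0,None)  # BGR: yellowness
    yy,xx=np.mgrid[v-r:v+r+1,u-r:u+r+1]
    return np.array([(s*xx).sum(),(s*yy).sum()])/max(s.sum(),1e-9),s.sum()
def pad(im,uv,r=20):
    u,v=np.round(uv).astype(int);w=cv2.cvtColor(im,cv2.COLOR_BGR2GRAY)[v-r:v+r+1,u-r:u+r+1]
    w=cv2.resize(w,None,fx=4,fy=4,interpolation=cv2.INTER_CUBIC)
    t,b=cv2.threshold(w,0,255,cv2.THRESH_OTSU)
    cs,_=cv2.findContours(b,cv2.RETR_EXTERNAL,cv2.CHAIN_APPROX_NONE)
    k=min(cs,key=lambda c:-cv2.pointPolygonTest(c,(r*4+2,r*4+2),True))
    (x,y),ax,an=cv2.fitEllipse(cv2.convexHull(k));return np.array([(x+.5)/4-.5+u-r,(y+.5)/4-.5+v-r]),np.array(ax)/4
E
python3 - <<'E'
from station import cams
from h import *
np.set_printoptions(precision=4,suppress=True)
C={n:cams.get_calibration(n) for n in("top","side")}
I={n:cv2.imread(f"pics/{n}0.png") for n in C}
cans=dict(s=(.042,(127,220),(281,316)),l=(.074,(197,220),(288,233)),m=(.058,(285,219),(290,174)),xl=(.09,(359,216),(291,125)),
 red1=(.058,(252,202),(271,194)),pink1=(.058,(255,243),(313,194)),red2=(.058,(311,239),(310,159)),pink2=(.058,(322,208),(282,151)))
for k,(h,a,b) in cans.items():
    out=[]
    for n,uv in(("top",a),("side",b)):
        p,s=brass(I[n],uv,5);out+=[p.round(1),onz(C[n],*p,h+.005 if n=="top" else h+.004)[:2]]
    print(k,*out)
for (a,b) in (((209,159),(215,237)),((242,159),(221,211)),((276,159),(227,187)),((309,159),(232,166))):
    out=[]
    for n,uv,r in(("top",a,17),("side",b,13)):
        try:
            p,ax=pad(I[n],uv,r);out+=[p.round(1),ax.round(1),onz(C[n],*p,.013)[:2]]
        except Exception as e: out+=[str(e)[:50]]
    print("pad",*out)
E
```

```text
s [125.9 219.5] [0.4665 0.3107] [280.8 315.1] [0.4657 0.3132]
l [196.7 219.6] [0.4606 0.1188] [287.2 231.9] [0.46   0.1207]
m [284.3 219. ] [ 0.4601 -0.1123] [289.8 172.6] [ 0.4598 -0.1118]
xl [359.8 215.4] [ 0.4636 -0.3059] [290.7 124.4] [ 0.4632 -0.3053]
red1 [252. 202.] [ 0.5069 -0.0269] [271.1 194.4] [ 0.5058 -0.02  ]
pink1 [254.8 242.6] [ 0.399  -0.0322] [312.7 194.4] [ 0.398  -0.0273]
red2 [311.  239.1] [ 0.4058 -0.1818] [309.8 159.9] [ 0.4039 -0.1726]
pink2 [322.6 207.9] [ 0.4884 -0.2167] [281.7 151.2] [ 0.4861 -0.2093]
pad [208.7 158.5] [20.6 21.3] [0.6404 0.0921] [214.7 237.4] [18.2 24.3] [0.6396 0.0943]
pad [242.  158.6] [20.5 21.3] [ 0.639  -0.0028] [221.2 210.4] [16.  22.4] [ 0.6383 -0.0008]
pad [275.2 158.8] [20.4 21.1] [ 0.6374 -0.0981] [226.9 186.6] [14.1 21.1] [ 0.6369 -0.0964]
pad [308.2 158.9] [20.2 21.1] [ 0.6362 -0.193 ] [231.9 165.9] [12.4 19.8] [ 0.6355 -0.1912]
```

Emit:
{"api": "jog_arm", "payload": {
  "plan": [
    {"x": 0.1, "y": -0.07, "wz": -0.036},
    {"x": 0.2, "y": -0.14, "wz": -0.072},
    {"x": 0.3, "y": -0.21, "wz": -0.108},
    {"x": 0.4, "y": -0.28, "wz": -0.144},
    {"x": 0.5, "y": -0.35, "wz": -0.18},
    {"x": 0.58, "y": -0.41, "wz": -0.216},
    {"x": 0.66, "y": -0.46, "wz": -0.252},
    {"x": 0.72, "y": -0.5, "wz": -0.288},
    {"x": 0.72, "y": -0.5, "wz": -0.324},
    {"x": 0.72, "y": -0.5, "wz": -0.359},
    {"x": 0.72, "y": -0.5, "wz": -0.359},
    {"x": 0.72, "y": -0.5, "wz": -0.359}
  ],
  "hand": 1,
  "grip_force": 40
}}

```text
invalid input at $.plan[0]: expected keys x, y, z, wx, wy, wz
```

Emit:
{"api": "jog_arm", "payload": {
  "plan": [
    {"x": 0.15, "y": -0.1, "z": 0, "wx": 0, "wy": 0, "wz": -0.036},
    {"x": 0.3, "y": -0.2, "z": 0, "wx": 0, "wy": 0, "wz": -0.072},
    {"x": 0.45, "y": -0.3, "z": 0, "wx": 0, "wy": 0, "wz": -0.11},
    {"x": 0.6, "y": -0.4, "z": 0, "wx": 0, "wy": 0, "wz": -0.145},
    {"x": 0.72, "y": -0.5, "z": 0, "wx": 0, "wy": 0, "wz": -0.18},
    {"x": 0.72, "y": -0.5, "z": 0, "wx": 0, "wy": 0, "wz": -0.216},
    {"x": 0.72, "y": -0.5, "z": 0, "wx": 0, "wy": 0, "wz": -0.25},
    {"x": 0.72, "y": -0.5, "z": 0, "wx": 0, "wy": 0, "wz": -0.288},
    {"x": 0.72, "y": -0.5, "z": 0, "wx": 0, "wy": 0, "wz": -0.324},
    {"x": 0.72, "y": -0.5, "z": 0, "wx": 0, "wy": 0, "wz": -0.359},
    {"x": 0.72, "y": -0.5, "z": 0, "wx": 0, "wy": 0, "wz": -0.359}
  ],
  "hand": 1,
  "grip_force": 40
}}

```text
t: 1.72
eef_pos: [0.376, -0.4583, 0.2314]
tool_rot: [0.0, 0.706, 0.708, 0.0]
contact_force: [0.7, 0.3, 0.8]
gripper_width: 1.001
```

Emit:
{"api": "jog_arm", "payload": {
  "plan": [
    {"x": 0.2, "y": 0.11, "z": 0.1, "wx": 0, "wy": 0, "wz": 0},
    {"x": 0.35, "y": 0.21, "z": 0.2, "wx": 0, "wy": 0, "wz": 0},
    {"x": 0.5, "y": 0.3, "z": 0.3, "wx": 0, "wy": 0, "wz": 0},
    {"x": 0.64, "y": 0.37, "z": 0.37, "wx": 0, "wy": 0, "wz": 0},
    {"x": 0.73, "y": 0.42, "z": 0.4, "wx": 0, "wy": 0, "wz": 0},
    {"x": 0.763, "y": 0.437, "z": 0.4, "wx": 0, "wy": 0, "wz": 0},
    {"x": 0.763, "y": 0.437, "z": 0.4, "wx": 0, "wy": 0, "wz": 0},
    {"x": 0.763, "y": 0.437, "z": 0.4, "wx": 0, "wy": 0, "wz": 0}
  ]
}}

```text
t: 2.38
eef_pos: [0.4629, -0.3068, 0.152]
tool_rot: [0.001, 0.707, 0.707, -0.0]
contact_force: [-0.4, -1.0, 0.2]
gripper_width: 1.0
```

Run:
```python
from station import monitor, cams
import cv2,numpy as np
o=monitor.get_obs();print(o["eef_pos"],o["t"]);c=cams.get_calibration("wrist");im=cams.read_camera("wrist")
print({k:(v if np.isscalar(v) else np.round(v,3).tolist()) for k,v in c.items()})
cv2.imwrite("pics/w1.png",im[:,:,::-1])
```

```text
[ 0.46294602 -0.30679267  0.15200911] 2.3833
{'fx': 297.3186396354542, 'fy': 297.3186396354542, 'cx': 257.1209425338954, 'cy': 186.82290984313173, 'extrinsics': [[1.0, -0.0, 0.001, -0.464], [-0.0, -0.958, 0.288, -0.308], [0.001, -0.288, -0.958, 0.214], [0.0, 0.0, 0.0, 1.0]]}
```

View pics/w1.png

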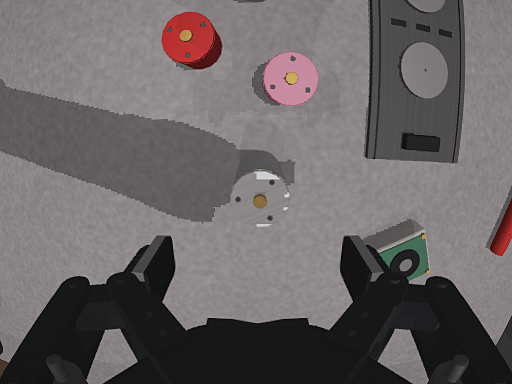

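Wrist view: a bare aluminium can (screw at (260,201)) stands between the open fingers. This is XL, and the pink and red ones are off to the side. I'll descend and grip.

Emit:
{"api": "jog_arm", "payload": {
  "plan": [
    {"x": 0.009, "y": 0.008, "z": 0.1, "wx": 0, "wy": 0, "wz": 0},
    {"x": 0.009, "y": 0.008, "z": 0.22, "wx": 0, "wy": 0, "wz": 0},
    {"x": 0.009, "y": 0.008, "z": 0.34, "wx": 0, "wy": 0, "wz": 0},
    {"x": 0.009, "y": 0.008, "z": 0.45, "wx": 0, "wy": 0, "wz": 0},
    {"x": 0.009, "y": 0.008, "z": 0.53, "wx": 0, "wy": 0, "wz": 0},
    {"x": 0.009, "y": 0.008, "z": 0.56, "wx": 0, "wy": 0, "wz": 0},
    {"x": 0.009, "y": 0.008, "z": 0.56, "wx": 0, "wy": 0, "wz": 0}
  ]
}}

```text
t: 3.02
eef_pos: [0.4627, -0.3076, 0.0392]
tool_rot: [0.0, 0.709, 0.706, -0.001]
contact_force: [-0.0, -0.0, -0.1]
gripper_width: 1.005
```

Emit:
{"api": "jog_arm", "payload": {
  "plan": [
    {"x": 0, "y": 0, "z": 0, "wx": 0, "wy": 0, "wz": 0},
    {"x": 0, "y": 0, "z": 0, "wx": 0, "wy": 0, "wz": 0},
    {"x": 0, "y": 0, "z": 0, "wx": 0, "wy": 0, "wz": 0},
    {"x": 0, "y": 0, "z": 0, "wx": 0, "wy": 0, "wz": 0},
    {"x": 0, "y": 0, "z": 0, "wx": 0, "wy": 0, "wz": 0},
    {"x": 0, "y": 0, "z": 0, "wx": 0, "wy": 0, "wz": 0},
    {"x": 0, "y": 0, "z": 0, "wx": 0, "wy": 0, "wz": 0},
    {"x": 0, "y": 0, "z": 0, "wx": 0, "wy": 0, "wz": 0},
    {"x": 0, "y": 0, "z": 0, "wx": 0, "wy": 0, "wz": 0},
    {"x": 0, "y": 0, "z": 0, "wx": 0, "wy": 0, "wz": 0}
  ],
  "hand": -1,
  "grip_force": 40
}}

```text
t: 3.85
eef_pos: [0.4638, -0.3083, 0.0406]
tool_rot: [0.001, 0.709, 0.706, -0.001]
contact_force: [-0.4, -0.6, 6.6]
gripper_width: 0.507
```

Emit:
{"api": "jog_arm", "payload": {
  "plan": [
    {"x": 0, "y": 0, "z": -0.04, "wx": 0, "wy": 0, "wz": 0},
    {"x": 0, "y": 0, "z": -0.12, "wx": 0, "wy": 0, "wz": 0},
    {"x": 0, "y": 0, "z": -0.24, "wx": 0, "wy": 0, "wz": 0},
    {"x": 0.06, "y": 0.03, "z": -0.36, "wx": 0, "wy": 0, "wz": 0},
    {"x": 0.16, "y": 0.08, "z": -0.46, "wx": 0, "wy": 0, "wz": 0},
    {"x": 0.3, "y": 0.15, "z": -0.53, "wx": 0, "wy": 0, "wz": 0},
    {"x": 0.44, "y": 0.22, "z": -0.57, "wx": 0, "wy": 0, "wz": 0},
    {"x": 0.58, "y": 0.29, "z": -0.58, "wx": 0, "wy": 0, "wz": 0},
    {"x": 0.72, "y": 0.36, "z": -0.58, "wx": 0, "wy": 0, "wz": 0},
    {"x": 0.84, "y": 0.42, "z": -0.58, "wx": 0, "wy": 0, "wz": 0},
    {"x": 0.93, "y": 0.465, "z": -0.58, "wx": 0, "wy": 0, "wz": 0},
    {"x": 0.99, "y": 0.49, "z": -0.58, "wx": 0, "wy": 0, "wz": 0}
  ]
}}

```text
t: 4.85
eef_pos: [0.563, -0.1071, 0.1562]
tool_rot: [0.001, 0.707, 0.707, -0.0]
contact_force: [-0.1, 0.7, -3.5]
gripper_width: 0.504
```

Emit:
{"api": "jog_arm", "payload": {
  "plan": [
    {"x": 0.08, "y": 0.03, "z": 0, "wx": 0, "wy": 0, "wz": 0},
    {"x": 0.22, "y": 0.09, "z": 0, "wx": 0, "wy": 0, "wz": 0},
    {"x": 0.38, "y": 0.15, "z": 0, "wx": 0, "wy": 0, "wz": 0},
    {"x": 0.54, "y": 0.21, "z": 0, "wx": 0, "wy": 0, "wz": 0},
    {"x": 0.7, "y": 0.27, "z": 0, "wx": 0, "wy": 0, "wz": 0},
    {"x": 0.84, "y": 0.325, "z": 0, "wx": 0, "wy": 0, "wz": 0},
    {"x": 0.94, "y": 0.36, "z": 0, "wx": 0, "wy": 0, "wz": 0},
    {"x": 0.99, "y": 0.38, "z": 0, "wx": 0, "wy": 0, "wz": 0},
    {"x": 1.0, "y": 0.385, "z": 0, "wx": 0, "wy": 0, "wz": 0},
    {"x": 1.0, "y": 0.385, "z": 0, "wx": 0, "wy": 0, "wz": 0},
    {"x": 1.0, "y": 0.385, "z": 0, "wx": 0, "wy": 0, "wz": 0}
  ]
}}

```text
t: 5.77
eef_pos: [0.6397, 0.09, 0.1554]
tool_rot: [0.001, 0.708, 0.706, -0.002]
contact_force: [0.1, -1.1, -4.2]
gripper_width: 0.508
```

```bash
cat > look.py <<'E'
import sys
from station import monitor, cams
from h import *
np.set_printoptions(precision=4,suppress=True)
def shot(tag):
    I={}
    for n in("top","side"):
        I[n]=np.ascontiguousarray(cams.read_camera(n)[:,:,::-1]);cv2.imwrite(f"pics/{n}_{tag}.png",I[n])
    o=monitor.get_obs();print("eef",o["eef_pos"],"t",o["t"]);return I
E
python3 - <<'E'
from look import *
I=shot("a")
S=[]
for n in I: 
    S.append(cv2.resize(I[n][90:290,130:330],None,fx=2,fy=2,interpolation=3))
cv2.imwrite("pics/v4.png",np.hstack(S))
E
```

```text
eef [0.6398 0.09   0.1556] t 5.8667
```

View pics/v4.png

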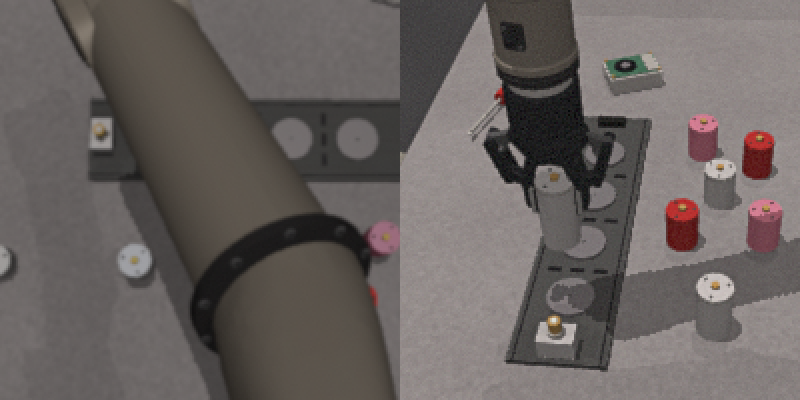

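The side view shows XL held upright, screw at about (207,178), and the top view is blocked by the arm. I'll compute the can's in-hand offset from the side camera.

Run:
```python
from look import *
c=cams.get_calibration("side");im=cv2.imread("pics/side_a.png")
p,s=brass(im,(207,178),5);print(p,s,[onz(c,*p,z) for z in (.207,.2095,.212)])
```

```text
[206.5599 177.8451] 284.0 [array([0.6388, 0.0924, 0.207 ]), array([0.638 , 0.0953, 0.2095]), array([0.6372, 0.0981, 0.212 ])]
```

Emit:
{"api": "jog_arm", "payload": {
  "plan": [
    {"x": 0, "y": 0.003, "z": 0.05, "wx": 0, "wy": 0, "wz": 0},
    {"x": 0, "y": 0.003, "z": 0.13, "wx": 0, "wy": 0, "wz": 0},
    {"x": 0, "y": 0.003, "z": 0.22, "wx": 0, "wy": 0, "wz": 0},
    {"x": 0, "y": 0.003, "z": 0.31, "wx": 0, "wy": 0, "wz": 0},
    {"x": 0, "y": 0.003, "z": 0.39, "wx": 0, "wy": 0, "wz": 0},
    {"x": 0, "y": 0.003, "z": 0.45, "wx": 0, "wy": 0, "wz": 0},
    {"x": 0, "y": 0.003, "z": 0.48, "wx": 0, "wy": 0, "wz": 0},
    {"x": 0, "y": 0.003, "z": 0.495, "wx": 0, "wy": 0, "wz": 0},
    {"x": 0, "y": 0.003, "z": 0.5, "wx": 0, "wy": 0, "wz": 0},
    {"x": 0, "y": 0.003, "z": 0.5, "wx": 0, "wy": 0, "wz": 0}
  ]
}}

```text
t: 6.7
eef_pos: [0.6409, 0.0897, 0.0561]
tool_rot: [0.001, 0.708, 0.706, -0.001]
contact_force: [0.1, 0.3, -3.6]
gripper_width: 0.502
```

Run:
```python
from look import *
I=shot("b");c=cams.get_calibration("side")
p,s=brass(I["side"],(207,222),6);print(p,s,[onz(c,*p,z) for z in (.107,.109)])
cv2.imwrite("pics/v5.png",cv2.resize(I["side"][170:290,150:300],None,fx=3,fy=3,interpolation=3))
```

```text
eef [0.6411 0.0898 0.0566] t 6.8
[0. 0.] 0.0 [array([ 2.0836, -1.4309,  0.107 ]), array([ 2.0785, -1.4242,  0.109 ])]
```

View pics/v5.png

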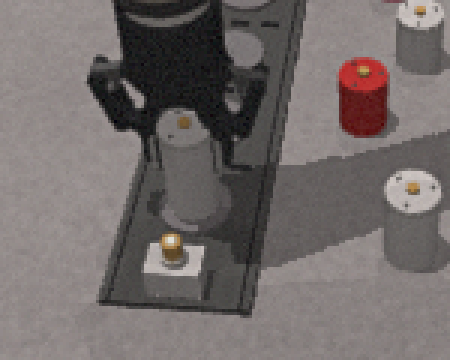

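XL is over the pad, its foot a few mm above it, with the screw at (211,211). Quick offset check.

Run:
```python
from look import *
c=cams.get_calibration("side");im=cv2.imread("pics/side_b.png")
p,s=brass(im,(211,211),5);print(p,s,[onz(c,*p,z) for z in (.1095,.1115)])
```

```text
[210.8623 210.1703] 276.0 [array([0.6393, 0.0939, 0.1095]), array([0.6387, 0.0958, 0.1115])]
```

Emit:
{"api": "jog_arm", "payload": {
  "plan": [
    {"x": 0, "y": 0, "z": 0.004, "wx": 0, "wy": 0, "wz": 0},
    {"x": 0, "y": 0, "z": 0.008, "wx": 0, "wy": 0, "wz": 0},
    {"x": 0, "y": 0, "z": 0.012, "wx": 0, "wy": 0, "wz": 0},
    {"x": 0, "y": 0, "z": 0.015, "wx": 0, "wy": 0, "wz": 0},
    {"x": 0, "y": 0, "z": 0.018, "wx": 0, "wy": 0, "wz": 0},
    {"x": 0, "y": 0, "z": 0.018, "wx": 0, "wy": 0, "wz": 0}
  ]
}}

```text
t: 7.3
eef_pos: [0.6413, 0.0899, 0.0537]
tool_rot: [0.002, 0.708, 0.706, -0.001]
contact_force: [-1.5, 0.1, 4.0]
gripper_width: 0.508
```

The force changed sign, so it's in contact. Release and retreat.

Emit:
{"api": "jog_arm", "payload": {
  "plan": [
    {"x": 0, "y": 0, "z": 0, "wx": 0, "wy": 0, "wz": 0},
    {"x": 0, "y": 0, "z": 0, "wx": 0, "wy": 0, "wz": 0},
    {"x": 0, "y": 0, "z": 0, "wx": 0, "wy": 0, "wz": 0},
    {"x": 0, "y": 0, "z": 0, "wx": 0, "wy": 0, "wz": 0},
    {"x": 0, "y": 0, "z": 0, "wx": 0, "wy": 0, "wz": 0},
    {"x": 0, "y": 0, "z": -0.05, "wx": 0, "wy": 0, "wz": 0},
    {"x": 0, "y": 0, "z": -0.15, "wx": 0, "wy": 0, "wz": 0},
    {"x": 0, "y": 0, "z": -0.3, "wx": 0, "wy": 0, "wz": 0},
    {"x": 0, "y": 0, "z": -0.45, "wx": 0, "wy": 0, "wz": 0},
    {"x": 0, "y": 0, "z": -0.55, "wx": 0, "wy": 0, "wz": 0},
    {"x": 0, "y": 0, "z": -0.6, "wx": 0, "wy": 0, "wz": 0},
    {"x": 0, "y": 0, "z": -0.6, "wx": 0, "wy": 0, "wz": 0}
  ],
  "hand": 1
}}

```text
t: 8.3
eef_pos: [0.6427, 0.0907, 0.1769]
tool_rot: [0.003, 0.709, 0.706, 0.002]
contact_force: [-0.7, 0.2, 0.1]
gripper_width: 0.999
```

Emit:
{"api": "jog_arm", "payload": {
  "plan": [
    {"x": 0.01, "y": -0.08, "z": 0, "wx": 0, "wy": 0, "wz": 0},
    {"x": 0.04, "y": -0.24, "z": 0, "wx": 0, "wy": 0, "wz": 0},
    {"x": 0.07, "y": -0.42, "z": 0, "wx": 0, "wy": 0, "wz": 0},
    {"x": 0.1, "y": -0.6, "z": 0, "wx": 0, "wy": 0, "wz": 0},
    {"x": 0.12, "y": -0.76, "z": 0.05, "wx": 0, "wy": 0, "wz": 0},
    {"x": 0.14, "y": -0.86, "z": 0.12, "wx": 0, "wy": 0, "wz": 0},
    {"x": 0.144, "y": -0.912, "z": 0.2, "wx": 0, "wy": 0, "wz": 0},
    {"x": 0.144, "y": -0.912, "z": 0.24, "wx": 0, "wy": 0, "wz": 0},
    {"x": 0.144, "y": -0.912, "z": 0.24, "wx": 0, "wy": 0, "wz": 0},
    {"x": 0.144, "y": -0.912, "z": 0.24, "wx": 0, "wy": 0, "wz": 0}
  ]
}}

```text
t: 9.13
eef_pos: [0.4613, 0.1199, 0.127]
tool_rot: [0.003, 0.709, 0.705, 0.001]
contact_force: [1.1, -0.5, 0.2]
gripper_width: 0.997
```

Run:
```python
from look import *
I=shot("c");C={n:cams.get_calibration(n) for n in I}
p,s=brass(I["side"],(214,213),4);print(p,s,onz(C["side"],*p,.107))
for n,z in(("top",.108),("side",.107)):
    q=proj(C[n],[.64,.0932,z]);p,s=brass(I[n],q,4);print(n,q,p,s,onz(C[n],*p,z))
o=monitor.get_obs();print(o["tool_rot"],o["eef_pos"])
```

```text
eef [0.4622 0.1202 0.1279] t 9.2333
[210.6897 210.9138] 464.0 [0.6399 0.0939 0.107 ]
top [205.6237 149.774 ] [206.1098 149.4104] 173.0 [0.641  0.0919 0.108 ]
side [210.7177 210.6925] [210.3176 210.9025] 595.0 [0.6408 0.0939 0.107 ]
[0.0035 0.7089 0.7053 0.0022] [0.4622 0.1202 0.1279]
```

XL sits within 1 mm of its pad centre. Now L.

Emit:
{"api": "jog_arm", "payload": {
  "plan": [
    {"x": -0.002, "y": -0.008, "z": 0.08, "wx": 0, "wy": 0, "wz": 0},
    {"x": -0.002, "y": -0.008, "z": 0.18, "wx": 0, "wy": 0, "wz": 0},
    {"x": -0.002, "y": -0.008, "z": 0.29, "wx": 0, "wy": 0, "wz": 0},
    {"x": -0.002, "y": -0.008, "z": 0.39, "wx": 0, "wy": 0, "wz": 0},
    {"x": -0.002, "y": -0.008, "z": 0.45, "wx": 0, "wy": 0, "wz": 0},
    {"x": -0.002, "y": -0.008, "z": 0.475, "wx": 0, "wy": 0, "wz": 0},
    {"x": -0.002, "y": -0.008, "z": 0.475, "wx": 0, "wy": 0, "wz": 0}
  ]
}}

```text
t: 9.82
eef_pos: [0.4616, 0.1196, 0.0323]
tool_rot: [0.003, 0.709, 0.705, 0.002]
contact_force: [-0.2, -0.3, 0.8]
gripper_width: 1.0
```

Emit:
{"api": "jog_arm", "payload": {
  "plan": [
    {"x": 0, "y": 0, "z": 0, "wx": 0, "wy": 0, "wz": 0},
    {"x": 0, "y": 0, "z": 0, "wx": 0, "wy": 0, "wz": 0},
    {"x": 0, "y": 0, "z": 0, "wx": 0, "wy": 0, "wz": 0},
    {"x": 0, "y": 0, "z": 0, "wx": 0, "wy": 0, "wz": 0},
    {"x": 0, "y": 0, "z": 0, "wx": 0, "wy": 0, "wz": 0},
    {"x": 0, "y": 0, "z": 0, "wx": 0, "wy": 0, "wz": 0},
    {"x": 0, "y": 0, "z": 0, "wx": 0, "wy": 0, "wz": 0},
    {"x": 0, "y": 0, "z": 0, "wx": 0, "wy": 0, "wz": 0},
    {"x": 0, "y": 0, "z": 0, "wx": 0, "wy": 0, "wz": 0},
    {"x": 0, "y": 0, "z": 0, "wx": 0, "wy": 0, "wz": 0}
  ],
  "hand": -1,
  "grip_force": 40
}}

```text
t: 10.65
eef_pos: [0.4622, 0.1197, 0.0333]
tool_rot: [0.004, 0.709, 0.705, 0.002]
contact_force: [-0.7, 0.2, 5.4]
gripper_width: 0.506
```

Emit:
{"api": "jog_arm", "payload": {
  "plan": [
    {"x": 0, "y": 0, "z": -0.04, "wx": 0, "wy": 0, "wz": 0},
    {"x": 0, "y": 0, "z": -0.13, "wx": 0, "wy": 0, "wz": 0},
    {"x": 0, "y": 0, "z": -0.26, "wx": 0, "wy": 0, "wz": 0},
    {"x": -0.06, "y": 0.03, "z": -0.4, "wx": 0, "wy": 0, "wz": 0},
    {"x": -0.16, "y": 0.1, "z": -0.52, "wx": 0, "wy": 0, "wz": 0},
    {"x": -0.28, "y": 0.2, "z": -0.6, "wx": 0, "wy": 0, "wz": 0},
    {"x": -0.39, "y": 0.34, "z": -0.635, "wx": 0, "wy": 0, "wz": 0},
    {"x": -0.48, "y": 0.49, "z": -0.635, "wx": 0, "wy": 0, "wz": 0},
    {"x": -0.55, "y": 0.64, "z": -0.635, "wx": 0, "wy": 0, "wz": 0},
    {"x": -0.59, "y": 0.76, "z": -0.635, "wx": 0, "wy": 0, "wz": 0},
    {"x": -0.608, "y": 0.85, "z": -0.635, "wx": 0, "wy": 0, "wz": 0},
    {"x": -0.608, "y": 0.883, "z": -0.635, "wx": 0, "wy": 0, "wz": 0}
  ]
}}

```text
t: 11.65
eef_pos: [0.6391, -0.0046, 0.1623]
tool_rot: [0.004, 0.71, 0.704, 0.003]
contact_force: [0.0, 0.1, -2.2]
gripper_width: 0.504
```

Emit:
{"api": "jog_arm", "payload": {
  "plan": [
    {"x": 0.013, "y": 0, "z": 0.02, "wx": 0, "wy": 0, "wz": 0},
    {"x": 0.013, "y": 0, "z": 0.08, "wx": 0, "wy": 0, "wz": 0},
    {"x": 0.013, "y": 0, "z": 0.17, "wx": 0, "wy": 0, "wz": 0},
    {"x": 0.013, "y": 0, "z": 0.27, "wx": 0, "wy": 0, "wz": 0},
    {"x": 0.013, "y": 0, "z": 0.37, "wx": 0, "wy": 0, "wz": 0},
    {"x": 0.013, "y": 0, "z": 0.45, "wx": 0, "wy": 0, "wz": 0},
    {"x": 0.013, "y": 0, "z": 0.51, "wx": 0, "wy": 0, "wz": 0},
    {"x": 0.013, "y": 0, "z": 0.545, "wx": 0, "wy": 0, "wz": 0},
    {"x": 0.013, "y": 0, "z": 0.56, "wx": 0, "wy": 0, "wz": 0},
    {"x": 0.013, "y": 0, "z": 0.563, "wx": 0, "wy": 0, "wz": 0},
    {"x": 0.013, "y": 0, "z": 0.563, "wx": 0, "wy": 0, "wz": 0}
  ]
}}

```text
t: 12.57
eef_pos: [0.6406, -0.0021, 0.0503]
tool_rot: [0.004, 0.71, 0.704, 0.003]
contact_force: [-0.6, -0.4, -2.7]
gripper_width: 0.504
```

Run:
```python
from look import *
I=shot("d");c=cams.get_calibration("side")
q=proj(c,[.6387,-.0018,.0945]);p,s=brass(I["side"],q,5);print(q,p,s,onz(c,*p,.0945))
print(monitor.get_obs()["tool_rot"])
```

```text
eef [ 0.641  -0.0022  0.0507] t 12.6667
[218.3606 187.5003] [218.0856 187.7647] 187.0 [ 0.6392 -0.0008  0.0945]
[0.0047 0.7101 0.7041 0.0034]
```

Emit:
{"api": "jog_arm", "payload": {
  "plan": [
    {"x": 0, "y": -0.004, "z": 0.005, "wx": 0, "wy": 0, "wz": 0},
    {"x": 0, "y": -0.004, "z": 0.01, "wx": 0, "wy": 0, "wz": 0},
    {"x": 0, "y": -0.004, "z": 0.015, "wx": 0, "wy": 0, "wz": 0},
    {"x": 0, "y": -0.004, "z": 0.019, "wx": 0, "wy": 0, "wz": 0},
    {"x": 0, "y": -0.004, "z": 0.022, "wx": 0, "wy": 0, "wz": 0},
    {"x": 0, "y": -0.004, "z": 0.024, "wx": 0, "wy": 0, "wz": 0},
    {"x": 0, "y": -0.004, "z": 0.024, "wx": 0, "wy": 0, "wz": 0}
  ]
}}

```text
t: 13.25
eef_pos: [0.6403, -0.0022, 0.0465]
tool_rot: [0.005, 0.71, 0.704, 0.003]
contact_force: [-1.6, -0.8, 4.4]
gripper_width: 0.507
```

Emit:
{"api": "jog_arm", "payload": {
  "plan": [
    {"x": 0, "y": 0, "z": 0, "wx": 0, "wy": 0, "wz": 0},
    {"x": 0, "y": 0, "z": 0, "wx": 0, "wy": 0, "wz": 0},
    {"x": 0, "y": 0, "z": 0, "wx": 0, "wy": 0, "wz": 0},
    {"x": 0, "y": 0, "z": 0, "wx": 0, "wy": 0, "wz": 0},
    {"x": 0, "y": 0, "z": 0, "wx": 0, "wy": 0, "wz": 0},
    {"x": 0, "y": 0, "z": -0.05, "wx": 0, "wy": 0, "wz": 0},
    {"x": 0, "y": 0, "z": -0.15, "wx": 0, "wy": 0, "wz": 0},
    {"x": 0, "y": 0, "z": -0.3, "wx": 0, "wy": 0, "wz": 0},
    {"x": 0, "y": 0, "z": -0.45, "wx": 0.0036, "wy": 0.001, "wz": -0.0027},
    {"x": 0, "y": 0, "z": -0.52, "wx": 0.0036, "wy": 0.001, "wz": -0.0027},
    {"x": 0, "y": 0, "z": -0.54, "wx": 0.0036, "wy": 0.001, "wz": -0.0027},
    {"x": 0, "y": 0, "z": -0.54, "wx": 0.0036, "wy": 0.001, "wz": -0.0027}
  ],
  "hand": 1
}}

```text
t: 14.25
eef_pos: [0.6396, -0.002, 0.1556]
tool_rot: [0.001, 0.707, 0.707, 0.001]
contact_force: [0.8, -0.1, -0.7]
gripper_width: 1.002
```

Emit:
{"api": "jog_arm", "payload": {
  "plan": [
    {"x": -0.05, "y": -0.08, "z": 0, "wx": 0, "wy": 0, "wz": 0},
    {"x": -0.14, "y": -0.23, "z": 0, "wx": 0, "wy": 0, "wz": 0},
    {"x": -0.25, "y": -0.4, "z": 0, "wx": 0, "wy": 0, "wz": 0},
    {"x": -0.35, "y": -0.57, "z": 0, "wx": 0, "wy": 0, "wz": 0},
    {"x": -0.44, "y": -0.72, "z": 0.03, "wx": 0, "wy": 0, "wz": 0},
    {"x": -0.51, "y": -0.83, "z": 0.1, "wx": 0, "wy": 0, "wz": 0},
    {"x": -0.55, "y": -0.89, "z": 0.17, "wx": 0, "wy": 0, "wz": 0},
    {"x": -0.55, "y": -0.898, "z": 0.2, "wx": 0, "wy": 0, "wz": 0},
    {"x": -0.55, "y": -0.898, "z": 0.2, "wx": 0, "wy": 0, "wz": 0},
    {"x": -0.55, "y": -0.898, "z": 0.2, "wx": 0, "wy": 0, "wz": 0}
  ]
}}

```text
t: 15.08
eef_pos: [0.4605, -0.111, 0.1145]
tool_rot: [-0.0, 0.707, 0.707, 0.001]
contact_force: [0.2, -0.4, 0.9]
gripper_width: 1.002
```

Run:
```python
from look import *
I=shot("e");C={n:cams.get_calibration(n) for n in I}
for w,h in(([.6387,-.0018],.087),([.46,-.112],.058)):
  for n,z in(("top",h+.005),("side",h+.004)):
    q=proj(C[n],w+[z]);p,s=brass(I[n],q,4);print(n,q,p,s,onz(C[n],*p,z))
im=cams.read_camera("wrist")[:,:,::-1];cv2.imwrite("pics/w2.png",im)
```

```text
eef [ 0.4617 -0.1108  0.1154] t 15.1833
top [241.9951 151.5186] [242.3376 151.4204] 157.0 [ 0.639  -0.0027  0.092 ]
side [218.4833 188.5248] [218.3944 188.7007] 431.0 [ 0.6388 -0.0011  0.091 ]
top [284.1659 219.0335] [0. 0.] 0.0 [1.098  0.6814 0.063 ]
side [289.6799 172.5832] [289.8232 172.768 ] 181.0 [ 0.4596 -0.1112  0.062 ]
```

View pics/w2.png

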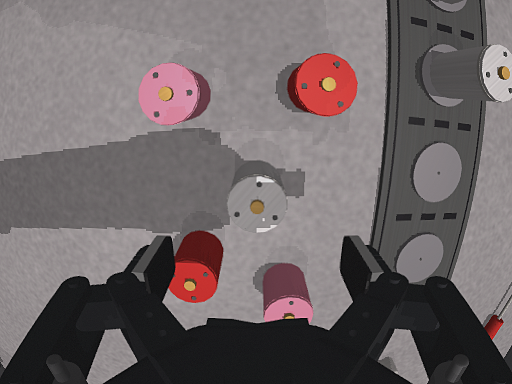

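Wrist view: the bare can with its screw at (257,207) is M, between the jaws. Red and pink ones stand behind and in front along y, clear of both fingers' paths. L is also centred on its pad. Descend on M.

Emit:
{"api": "jog_arm", "payload": {
  "plan": [
    {"x": -0.005, "y": -0.008, "z": 0.07, "wx": 0, "wy": 0, "wz": 0},
    {"x": -0.005, "y": -0.008, "z": 0.16, "wx": 0, "wy": 0, "wz": 0},
    {"x": -0.005, "y": -0.008, "z": 0.26, "wx": 0, "wy": 0, "wz": 0},
    {"x": -0.005, "y": -0.008, "z": 0.36, "wx": 0, "wy": 0, "wz": 0},
    {"x": -0.005, "y": -0.008, "z": 0.43, "wx": 0, "wy": 0, "wz": 0},
    {"x": -0.005, "y": -0.008, "z": 0.46, "wx": 0, "wy": 0, "wz": 0},
    {"x": -0.005, "y": -0.008, "z": 0.46, "wx": 0, "wy": 0, "wz": 0}
  ]
}}

```text
t: 15.82
eef_pos: [0.4605, -0.1111, 0.0227]
tool_rot: [0.0, 0.706, 0.708, 0.002]
contact_force: [-0.6, 0.6, 0.5]
gripper_width: 0.996
```

Emit:
{"api": "jog_arm", "payload": {
  "plan": [
    {"x": 0, "y": 0, "z": 0, "wx": 0, "wy": 0, "wz": 0},
    {"x": 0, "y": 0, "z": 0, "wx": 0, "wy": 0, "wz": 0},
    {"x": 0, "y": 0, "z": 0, "wx": 0, "wy": 0, "wz": 0},
    {"x": 0, "y": 0, "z": 0, "wx": 0, "wy": 0, "wz": 0},
    {"x": 0, "y": 0, "z": 0, "wx": 0, "wy": 0, "wz": 0},
    {"x": 0, "y": 0, "z": 0, "wx": 0, "wy": 0, "wz": 0},
    {"x": 0, "y": 0, "z": 0, "wx": 0, "wy": 0, "wz": 0},
    {"x": 0, "y": 0, "z": 0, "wx": 0, "wy": 0, "wz": 0},
    {"x": 0, "y": 0, "z": 0, "wx": 0, "wy": 0, "wz": 0},
    {"x": 0, "y": 0, "z": 0, "wx": 0, "wy": 0, "wz": 0}
  ],
  "hand": -1,
  "grip_force": 40
}}

```text
t: 16.65
eef_pos: [0.4613, -0.1112, 0.0237]
tool_rot: [0.001, 0.706, 0.708, 0.002]
contact_force: [-0.5, 1.3, 6.6]
gripper_width: 0.505
```

Emit:
{"api": "jog_arm", "payload": {
  "plan": [
    {"x": 0, "y": 0, "z": -0.04, "wx": 0, "wy": 0, "wz": 0},
    {"x": 0, "y": 0, "z": -0.13, "wx": 0, "wy": 0, "wz": 0},
    {"x": 0, "y": 0, "z": -0.26, "wx": 0, "wy": 0, "wz": 0},
    {"x": 0, "y": 0.02, "z": -0.38, "wx": 0, "wy": 0, "wz": 0},
    {"x": 0.01, "y": 0.09, "z": -0.47, "wx": 0, "wy": 0, "wz": 0},
    {"x": 0.02, "y": 0.2, "z": -0.52, "wx": 0, "wy": 0, "wz": 0},
    {"x": 0.03, "y": 0.35, "z": -0.52, "wx": 0, "wy": 0, "wz": 0},
    {"x": 0.05, "y": 0.5, "z": -0.52, "wx": 0, "wy": 0, "wz": 0},
    {"x": 0.06, "y": 0.65, "z": -0.52, "wx": 0, "wy": 0, "wz": 0},
    {"x": 0.072, "y": 0.77, "z": -0.52, "wx": 0, "wy": 0, "wz": 0},
    {"x": 0.072, "y": 0.85, "z": -0.52, "wx": 0, "wy": 0, "wz": 0},
    {"x": 0.072, "y": 0.88, "z": -0.52, "wx": 0, "wy": 0, "wz": 0}
  ]
}}

```text
t: 17.65
eef_pos: [0.6388, -0.096, 0.1289]
tool_rot: [0.001, 0.706, 0.708, 0.003]
contact_force: [0.5, -0.1, -2.8]
gripper_width: 0.5
```

Emit:
{"api": "jog_arm", "payload": {
  "plan": [
    {"x": -0.003, "y": -0.006, "z": 0.02, "wx": 0, "wy": 0, "wz": 0},
    {"x": -0.003, "y": -0.006, "z": 0.08, "wx": 0, "wy": 0, "wz": 0},
    {"x": -0.003, "y": -0.006, "z": 0.17, "wx": 0, "wy": 0, "wz": 0},
    {"x": -0.003, "y": -0.006, "z": 0.26, "wx": 0, "wy": 0, "wz": 0},
    {"x": -0.003, "y": -0.006, "z": 0.34, "wx": 0, "wy": 0, "wz": 0},
    {"x": -0.003, "y": -0.006, "z": 0.4, "wx": 0, "wy": 0, "wz": 0},
    {"x": -0.003, "y": -0.006, "z": 0.43, "wx": 0, "wy": 0, "wz": 0},
    {"x": -0.003, "y": -0.006, "z": 0.442, "wx": 0, "wy": 0, "wz": 0},
    {"x": -0.003, "y": -0.006, "z": 0.442, "wx": 0, "wy": 0, "wz": 0},
    {"x": -0.003, "y": -0.006, "z": 0.442, "wx": 0, "wy": 0, "wz": 0}
  ]
}}

```text
t: 18.48
eef_pos: [0.6386, -0.0964, 0.0411]
tool_rot: [0.002, 0.706, 0.708, 0.003]
contact_force: [0.1, 0.4, -1.9]
gripper_width: 0.502
```

Run:
```python
from look import *
I=shot("f");c=cams.get_calibration("side")
q=proj(c,[.6372,-.097,.0795]);p,s=brass(I["side"],q,5);print(q,p,s,onz(c,*p,.0795))
print(monitor.get_obs()["tool_rot"])
```

```text
eef [ 0.6388 -0.0964  0.0414] t 18.5833
[225.0252 168.4108] [224.9759 168.7169] 166.0 [ 0.6371 -0.0957  0.0795]
[0.0019 0.7061 0.7081 0.0035]
```

Emit:
{"api": "jog_arm", "payload": {
  "plan": [
    {"x": -0.004, "y": 0, "z": 0.006, "wx": 0, "wy": 0, "wz": 0},
    {"x": -0.004, "y": 0, "z": 0.011, "wx": 0, "wy": 0, "wz": 0},
    {"x": -0.004, "y": 0, "z": 0.016, "wx": 0, "wy": 0, "wz": 0},
    {"x": -0.004, "y": 0, "z": 0.02, "wx": 0, "wy": 0, "wz": 0},
    {"x": -0.004, "y": 0, "z": 0.023, "wx": 0, "wy": 0, "wz": 0},
    {"x": -0.004, "y": 0, "z": 0.025, "wx": 0, "wy": 0, "wz": 0},
    {"x": -0.004, "y": 0, "z": 0.025, "wx": 0, "wy": 0, "wz": 0}
  ]
}}

```text
t: 19.17
eef_pos: [0.6389, -0.0972, 0.0368]
tool_rot: [0.002, 0.706, 0.708, 0.003]
contact_force: [-2.3, -0.1, 2.4]
gripper_width: 0.508
```

Emit:
{"api": "jog_arm", "payload": {
  "plan": [
    {"x": 0, "y": 0, "z": 0, "wx": 0, "wy": 0, "wz": 0},
    {"x": 0, "y": 0, "z": 0, "wx": 0, "wy": 0, "wz": 0},
    {"x": 0, "y": 0, "z": 0, "wx": 0, "wy": 0, "wz": 0},
    {"x": 0, "y": 0, "z": 0, "wx": 0, "wy": 0, "wz": 0},
    {"x": 0, "y": 0, "z": 0, "wx": 0, "wy": 0, "wz": 0},
    {"x": 0, "y": 0, "z": -0.05, "wx": 0, "wy": 0, "wz": 0},
    {"x": 0, "y": 0, "z": -0.15, "wx": 0, "wy": 0, "wz": 0},
    {"x": 0, "y": 0, "z": -0.3, "wx": 0, "wy": 0, "wz": 0},
    {"x": 0, "y": 0, "z": -0.45, "wx": 0.0022, "wy": 0, "wz": 0.001},
    {"x": 0, "y": 0, "z": -0.57, "wx": 0.0022, "wy": 0, "wz": 0.001},
    {"x": 0, "y": 0, "z": -0.62, "wx": 0.0022, "wy": 0, "wz": 0.001},
    {"x": 0, "y": 0, "z": -0.62, "wx": 0.0022, "wy": 0, "wz": 0.001}
  ],
  "hand": 1
}}

```text
t: 20.17
eef_pos: [0.6399, -0.0975, 0.1645]
tool_rot: [0.002, 0.707, 0.707, 0.003]
contact_force: [0.5, 0.5, 0.2]
gripper_width: 1.001
```

Emit:
{"api": "jog_arm", "payload": {
  "plan": [
    {"x": 0.06, "y": -0.05, "z": 0, "wx": 0, "wy": 0, "wz": 0},
    {"x": 0.17, "y": -0.15, "z": 0, "wx": 0, "wy": 0, "wz": 0},
    {"x": 0.3, "y": -0.26, "z": 0, "wx": 0, "wy": 0, "wz": 0},
    {"x": 0.43, "y": -0.37, "z": 0, "wx": 0, "wy": 0, "wz": 0},
    {"x": 0.56, "y": -0.48, "z": 0, "wx": 0, "wy": 0, "wz": 0},
    {"x": 0.69, "y": -0.59, "z": 0, "wx": 0, "wy": 0, "wz": 0},
    {"x": 0.82, "y": -0.7, "z": 0, "wx": 0, "wy": 0, "wz": 0},
    {"x": 0.93, "y": -0.8, "z": 0, "wx": 0, "wy": 0, "wz": 0},
    {"x": 1, "y": -0.87, "z": 0, "wx": 0, "wy": 0, "wz": 0},
    {"x": 1, "y": -0.87, "z": 0, "wx": 0, "wy": 0, "wz": 0}
  ]
}}

```text
t: 21.0
eef_pos: [0.4619, 0.1057, 0.1623]
tool_rot: [0.001, 0.705, 0.709, 0.002]
contact_force: [-0.4, -0.0, -1.1]
gripper_width: 0.999
```

Emit:
{"api": "jog_arm", "payload": {
  "plan": [
    {"x": 0.1, "y": 0, "z": 0, "wx": 0, "wy": 0, "wz": 0},
    {"x": 0.25, "y": 0, "z": 0, "wx": 0, "wy": 0, "wz": 0},
    {"x": 0.42, "y": 0, "z": 0, "wx": 0, "wy": 0, "wz": 0},
    {"x": 0.6, "y": 0, "z": 0.03, "wx": 0, "wy": 0, "wz": 0},
    {"x": 0.77, "y": 0, "z": 0.1, "wx": 0, "wy": 0, "wz": 0},
    {"x": 0.9, "y": 0, "z": 0.2, "wx": 0, "wy": 0, "wz": 0},
    {"x": 0.98, "y": 0, "z": 0.3, "wx": 0, "wy": 0, "wz": 0},
    {"x": 1, "y": 0, "z": 0.35, "wx": 0, "wy": 0, "wz": 0},
    {"x": 1, "y": 0, "z": 0.35, "wx": 0, "wy": 0, "wz": 0}
  ]
}}

```text
t: 21.75
eef_pos: [0.4591, 0.3051, 0.0893]
tool_rot: [-0.0, 0.704, 0.71, -0.001]
contact_force: [-0.4, -1.0, 0.4]
gripper_width: 1.003
```

Run:
```python
from look import *
I=shot("g");C={n:cams.get_calibration(n) for n in I}
for w,h in(([.6372,-.097],.071),([.466,.312],.042)):
  for n,z in(("top",h+.005),("side",h+.004)):
    q=proj(C[n],w+[z]);p,s=brass(I[n],q,4);print(n,q,p,s,onz(C[n],*p,z))
im=cams.read_camera("wrist")[:,:,::-1];cv2.imwrite("pics/w3.png",im)
print(monitor.get_obs()["tool_rot"])
```

```text
eef [0.461  0.304  0.0919] t 21.85
top [277.1327 153.2715] [277.6727 153.1515] 165.0 [ 0.6375 -0.0985  0.076 ]
side [225.1512 169.684 ] [225.01   169.6115] 399.0 [ 0.6376 -0.0973  0.075 ]
top [125.398  219.7156] [126.25 219.  ] 12.0 [0.4679 0.3098 0.047 ]
side [280.637  314.5692] [280.7581 315.2589] 587.0 [0.4657 0.3135 0.046 ]
[0.0009 0.7057 0.7085 0.0011]
```

View pics/w3.png

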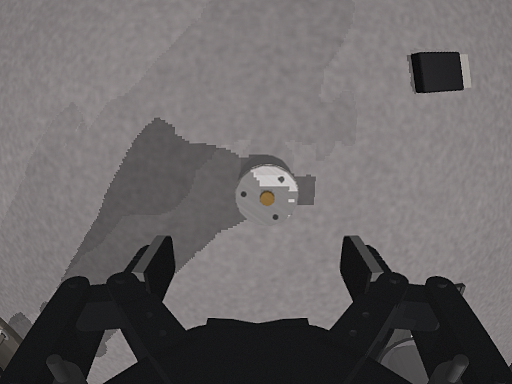

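S is between the jaws (screw at (267,198)), and M is within about 1 mm of its pad centre. Descend on S.

Emit:
{"api": "jog_arm", "payload": {
  "plan": [
    {"x": 0.02, "y": 0.012, "z": 0.02, "wx": 0, "wy": 0, "wz": 0},
    {"x": 0.04, "y": 0.025, "z": 0.08, "wx": 0, "wy": 0, "wz": 0},
    {"x": 0.04, "y": 0.025, "z": 0.17, "wx": 0, "wy": 0, "wz": 0},
    {"x": 0.04, "y": 0.025, "z": 0.27, "wx": 0, "wy": 0, "wz": 0},
    {"x": 0.04, "y": 0.025, "z": 0.35, "wx": 0, "wy": 0, "wz": 0},
    {"x": 0.04, "y": 0.025, "z": 0.4, "wx": 0, "wy": 0, "wz": 0},
    {"x": 0.04, "y": 0.025, "z": 0.415, "wx": 0, "wy": 0, "wz": 0},
    {"x": 0.04, "y": 0.025, "z": 0.415, "wx": 0, "wy": 0, "wz": 0}
  ]
}}

```text
t: 22.57
eef_pos: [0.4667, 0.3117, 0.009]
tool_rot: [0.001, 0.706, 0.708, 0.001]
contact_force: [-0.8, -0.1, 1.3]
gripper_width: 1.002
```

Emit:
{"api": "jog_arm", "payload": {
  "plan": [
    {"x": 0, "y": 0, "z": 0, "wx": 0, "wy": 0, "wz": 0},
    {"x": 0, "y": 0, "z": 0, "wx": 0, "wy": 0, "wz": 0},
    {"x": 0, "y": 0, "z": 0, "wx": 0, "wy": 0, "wz": 0},
    {"x": 0, "y": 0, "z": 0, "wx": 0, "wy": 0, "wz": 0},
    {"x": 0, "y": 0, "z": 0, "wx": 0, "wy": 0, "wz": 0},
    {"x": 0, "y": 0, "z": 0, "wx": 0, "wy": 0, "wz": 0},
    {"x": 0, "y": 0, "z": 0, "wx": 0, "wy": 0, "wz": 0},
    {"x": 0, "y": 0, "z": 0, "wx": 0, "wy": 0, "wz": 0},
    {"x": 0, "y": 0, "z": 0, "wx": 0, "wy": 0, "wz": 0},
    {"x": 0, "y": 0, "z": 0, "wx": 0, "wy": 0, "wz": 0}
  ],
  "hand": -1,
  "grip_force": 40
}}

```text
t: 23.4
eef_pos: [0.4673, 0.3121, 0.01]
tool_rot: [0.001, 0.706, 0.708, 0.001]
contact_force: [-0.2, -0.6, 6.2]
gripper_width: 0.502
```

Emit:
{"api": "jog_arm", "payload": {
  "plan": [
    {"x": 0, "y": 0, "z": -0.04, "wx": 0, "wy": 0, "wz": 0},
    {"x": 0, "y": 0, "z": -0.13, "wx": 0, "wy": 0, "wz": 0},
    {"x": 0, "y": 0, "z": -0.26, "wx": 0, "wy": 0, "wz": 0},
    {"x": -0.04, "y": 0, "z": -0.4, "wx": 0, "wy": 0, "wz": 0},
    {"x": -0.11, "y": 0, "z": -0.53, "wx": 0, "wy": 0, "wz": 0},
    {"x": -0.21, "y": 0, "z": -0.63, "wx": 0, "wy": 0, "wz": 0},
    {"x": -0.33, "y": 0, "z": -0.69, "wx": 0, "wy": 0, "wz": 0},
    {"x": -0.46, "y": 0, "z": -0.7, "wx": 0, "wy": 0, "wz": 0},
    {"x": -0.6, "y": 0, "z": -0.7, "wx": 0, "wy": 0, "wz": 0},
    {"x": -0.74, "y": 0, "z": -0.7, "wx": 0, "wy": 0, "wz": 0},
    {"x": -0.86, "y": 0, "z": -0.7, "wx": 0, "wy": 0, "wz": 0},
    {"x": -0.94, "y": 0, "z": -0.7, "wx": 0, "wy": 0, "wz": 0}
  ]
}}

```text
t: 24.4
eef_pos: [0.467, 0.121, 0.1503]
tool_rot: [0.002, 0.707, 0.707, 0.001]
contact_force: [0.1, -0.5, -2.1]
gripper_width: 0.506
```

Emit:
{"api": "jog_arm", "payload": {
  "plan": [
    {"x": -0.08, "y": 0, "z": 0, "wx": 0, "wy": 0, "wz": 0},
    {"x": -0.2, "y": 0.02, "z": 0, "wx": 0, "wy": 0, "wz": 0},
    {"x": -0.34, "y": 0.06, "z": 0, "wx": 0, "wy": 0, "wz": 0},
    {"x": -0.48, "y": 0.11, "z": 0, "wx": 0, "wy": 0, "wz": 0},
    {"x": -0.62, "y": 0.17, "z": 0, "wx": 0, "wy": 0, "wz": 0},
    {"x": -0.76, "y": 0.24, "z": 0, "wx": 0, "wy": 0, "wz": 0},
    {"x": -0.88, "y": 0.3, "z": 0, "wx": 0, "wy": 0, "wz": 0},
    {"x": -0.96, "y": 0.35, "z": 0, "wx": 0, "wy": 0, "wz": 0},
    {"x": -1, "y": 0.37, "z": 0, "wx": 0, "wy": 0, "wz": 0}
  ]
}}

```text
t: 25.15
eef_pos: [0.5421, -0.082, 0.1511]
tool_rot: [0.002, 0.708, 0.706, 0.001]
contact_force: [-0.5, 0.4, -0.8]
gripper_width: 0.503
```

Emit:
{"api": "jog_arm", "payload": {
  "plan": [
    {"x": -0.05, "y": 0.04, "z": 0, "wx": 0, "wy": 0, "wz": 0},
    {"x": -0.14, "y": 0.12, "z": 0, "wx": 0, "wy": 0, "wz": 0},
    {"x": -0.25, "y": 0.22, "z": 0, "wx": 0, "wy": 0, "wz": 0},
    {"x": -0.36, "y": 0.31, "z": 0, "wx": 0, "wy": 0, "wz": 0},
    {"x": -0.45, "y": 0.39, "z": 0, "wx": 0, "wy": 0, "wz": 0},
    {"x": -0.52, "y": 0.45, "z": 0.05, "wx": 0, "wy": 0, "wz": 0},
    {"x": -0.55, "y": 0.475, "z": 0.13, "wx": 0, "wy": 0, "wz": 0},
    {"x": -0.55, "y": 0.475, "z": 0.23, "wx": 0, "wy": 0, "wz": 0},
    {"x": -0.55, "y": 0.475, "z": 0.33, "wx": 0, "wy": 0, "wz": 0},
    {"x": -0.55, "y": 0.475, "z": 0.42, "wx": 0, "wy": 0, "wz": 0},
    {"x": -0.55, "y": 0.475, "z": 0.47, "wx": 0, "wy": 0, "wz": 0},
    {"x": -0.55, "y": 0.475, "z": 0.49, "wx": 0, "wy": 0, "wz": 0}
  ]
}}

```text
t: 26.15
eef_pos: [0.6361, -0.1913, 0.0519]
tool_rot: [0.001, 0.708, 0.707, 0.0]
contact_force: [-0.8, 0.0, -1.7]
gripper_width: 0.506
```

Run:
```python
from look import *
I=shot("h");c=cams.get_calibration("side")
z=monitor.get_obs()["eef_pos"][2]-.0095+.046
q=proj(c,[.6358,-.192,z]);p,s=brass(I["side"],q,5);print(z,q,p,s,onz(c,*p,z))
print(monitor.get_obs()["tool_rot"])
```

```text
eef [ 0.637  -0.1918  0.0535] t 26.25
0.0899703115803353 [230.1228 144.9628] [230.3306 145.8512] 121.0 [ 0.6346 -0.1877  0.09  ]
[0.0016 0.7077 0.7065 0.0006]
```

Emit:
{"api": "jog_arm", "payload": {
  "plan": [
    {"x": 0, "y": 0, "z": 0.03, "wx": 0, "wy": 0, "wz": 0},
    {"x": 0, "y": 0, "z": 0.07, "wx": 0, "wy": 0, "wz": 0},
    {"x": 0, "y": 0, "z": 0.11, "wx": 0, "wy": 0, "wz": 0},
    {"x": 0, "y": 0, "z": 0.13, "wx": 0, "wy": 0, "wz": 0},
    {"x": 0, "y": 0, "z": 0.137, "wx": 0, "wy": 0, "wz": 0},
    {"x": 0, "y": 0, "z": 0.137, "wx": 0, "wy": 0, "wz": 0}
  ]
}}

```text
t: 26.75
eef_pos: [0.6368, -0.1918, 0.0255]
tool_rot: [0.001, 0.708, 0.707, 0.0]
contact_force: [-0.2, -0.7, -1.1]
gripper_width: 0.498
```

Run:
```python
from look import *
I=shot("i");c=cams.get_calibration("side")
z=monitor.get_obs()["eef_pos"][2]-.0095+.046
q=proj(c,[.6358,-.192,z]);p,s=brass(I["side"],q,5);print(z,q,p,s,onz(c,*p,z))
cv2.imwrite("pics/v9.png",cv2.resize(I["side"][110:220,170:300],None,fx=4,fy=4,interpolation=3))
```

```text
eef [ 0.6373 -0.1919  0.0262] t 26.85
0.06269498179748853 [230.7496 152.541 ] [230.8475 153.2627] 118.0 [ 0.635  -0.1885  0.0627]
```

View pics/v9.png

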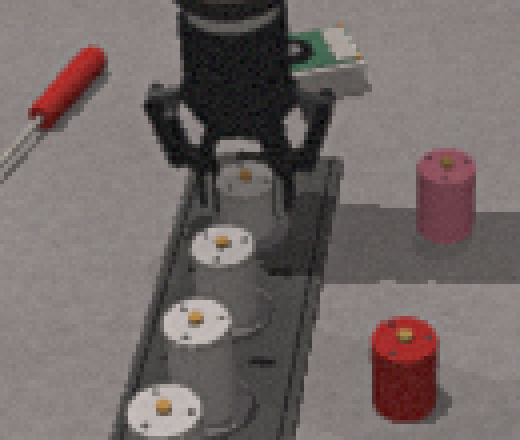

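Emit:
{"api": "jog_arm", "payload": {
  "plan": [
    {"x": -0.007, "y": 0, "z": 0.004, "wx": 0, "wy": 0, "wz": 0},
    {"x": -0.007, "y": 0, "z": 0.008, "wx": 0, "wy": 0, "wz": 0},
    {"x": -0.007, "y": 0, "z": 0.012, "wx": 0, "wy": 0, "wz": 0},
    {"x": -0.007, "y": 0, "z": 0.015, "wx": 0, "wy": 0, "wz": 0},
    {"x": -0.007, "y": 0, "z": 0.018, "wx": 0, "wy": 0, "wz": 0},
    {"x": -0.007, "y": 0, "z": 0.018, "wx": 0, "wy": 0, "wz": 0}
  ]
}}

```text
t: 27.35
eef_pos: [0.6373, -0.1934, 0.0231]
tool_rot: [0.002, 0.708, 0.706, 0.001]
contact_force: [-1.0, -0.3, 3.6]
gripper_width: 0.5
```

Contact made. Release, rise, then clear the arm from view.

Emit:
{"api": "jog_arm", "payload": {
  "plan": [
    {"x": 0, "y": 0, "z": 0, "wx": 0, "wy": 0, "wz": 0},
    {"x": 0, "y": 0, "z": 0, "wx": 0, "wy": 0, "wz": 0},
    {"x": 0, "y": 0, "z": 0, "wx": 0, "wy": 0, "wz": 0},
    {"x": 0, "y": 0, "z": 0, "wx": 0, "wy": 0, "wz": 0},
    {"x": 0, "y": 0, "z": 0, "wx": 0, "wy": 0, "wz": 0},
    {"x": 0, "y": 0, "z": -0.05, "wx": 0, "wy": 0, "wz": 0},
    {"x": 0, "y": 0, "z": -0.15, "wx": 0, "wy": 0, "wz": 0},
    {"x": 0, "y": 0, "z": -0.3, "wx": 0, "wy": 0, "wz": 0},
    {"x": 0, "y": 0, "z": -0.47, "wx": 0, "wy": 0, "wz": 0},
    {"x": 0, "y": 0, "z": -0.64, "wx": 0, "wy": 0, "wz": 0},
    {"x": 0, "y": 0, "z": -0.75, "wx": 0, "wy": 0, "wz": 0},
    {"x": 0, "y": 0, "z": -0.8, "wx": 0, "wy": 0, "wz": 0}
  ],
  "hand": 1
}}

```text
t: 28.35
eef_pos: [0.6389, -0.1933, 0.1883]
tool_rot: [0.005, 0.708, 0.706, 0.002]
contact_force: [-0.0, 1.2, 1.0]
gripper_width: 1.0
```

Emit:
{"api": "jog_arm", "payload": {
  "plan": [
    {"x": -0.05, "y": -0.05, "z": 0, "wx": 0, "wy": 0, "wz": 0},
    {"x": -0.15, "y": -0.15, "z": 0, "wx": 0, "wy": 0, "wz": 0},
    {"x": -0.28, "y": -0.25, "z": 0, "wx": 0, "wy": 0, "wz": 0},
    {"x": -0.41, "y": -0.35, "z": 0, "wx": 0, "wy": 0, "wz": 0},
    {"x": -0.54, "y": -0.45, "z": 0, "wx": 0, "wy": 0, "wz": 0},
    {"x": -0.67, "y": -0.55, "z": 0, "wx": 0, "wy": 0, "wz": 0},
    {"x": -0.8, "y": -0.65, "z": 0, "wx": 0, "wy": 0, "wz": 0},
    {"x": -0.92, "y": -0.75, "z": 0, "wx": 0, "wy": 0, "wz": 0},
    {"x": -1, "y": -0.8, "z": 0, "wx": 0, "wy": 0, "wz": 0},
    {"x": -1, "y": -0.8, "z": 0, "wx": 0, "wy": 0, "wz": 0}
  ]
}}

```text
t: 29.18
eef_pos: [0.4721, -0.3987, 0.1854]
tool_rot: [0.003, 0.711, 0.703, 0.0]
contact_force: [-0.3, -0.7, -1.0]
gripper_width: 1.002
```

Run:
```python
from look import *
I=shot("j");C={n:cams.get_calibration(n) for n in I}
P=dict(xl=([.640,.0932],.103),l=([.6387,-.0018],.087),m=([.6372,-.0973],.071),s=([.6358,-.192],.055))
for k,(w,h) in P.items():
  for n,z in(("top",h+.005),("side",h+.004)):
    q=proj(C[n],w+[z]);p,s=brass(I[n],q,4);print(k,n,int(s),(onz(C[n],*p,z)[:2]-w)*1000)
S=[cv2.resize(I[n][y:y+200,x:x+200],None,fx=2,fy=2,interpolation=3) for n,y,x in(("top",90,170),("side",100,150))]
cv2.imwrite("pics/v10.png",np.hstack(S))
```

```text
eef [ 0.4763 -0.3938  0.1859] t 29.2833
xl top 165 [ 0.9114 -1.2619]
xl side 523 [0.8257 0.7387]
l top 144 [ 0.1932 -0.9932]
l side 409 [0.1824 0.6738]
m top 150 [ 0.2406 -1.1555]
m side 326 [ 0.4482 -0.0562]
s top 171 [ 0.0581 -1.9573]
s side 303 [-0.1759 -0.5478]
```

View pics/v10.png

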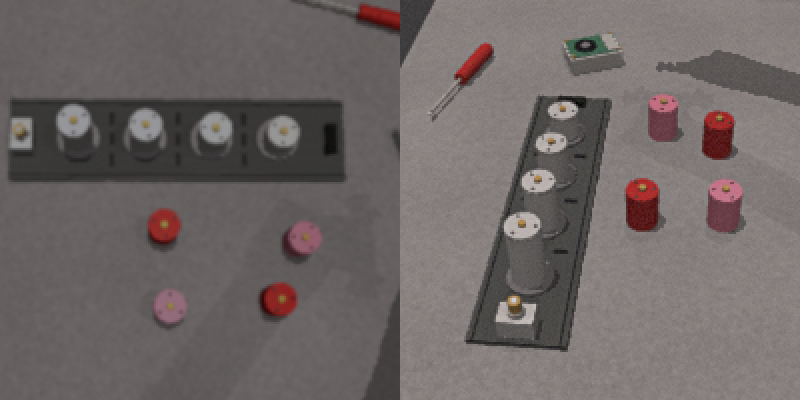

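All four cans stand upright within about 1.5 mm of their pad centres, in order XL, L, M, S from the feed (top view). The computer is still in place in the side view, and the arm is clear.

Run:
```python
import cv2,numpy as np
a,b=(cv2.imread(f"pics/side_{t}.png" if t=="j" else "pics/side0.png")[112:140,228:266].astype(float) for t in("j","0"))
print("computer crop diff",np.abs(a-b).mean(), cv2.phaseCorrelate(a.mean(2),b.mean(2)))
from station import bot
print(bot.hand_in())
```

```text
computer crop diff 2.56422305764411 ((-0.1282893962663394, 0.01044474495265213), 0.9572958206101134)
the job is handed in; nothing more can be done
None
```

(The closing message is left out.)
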